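# Candlestick brazing set-up: collar on the neck, stem held centred in the bore

## Task

Set up the candlestick for brazing: slip the flanged brass collar, flange down as it lies, over the jig's upright steel neck, lower it in the grip until its flange is down on the block, and let go so that it sits flat. Then draw the barrel-headed brass stem with the bead on its shank out of the wooden rack and lower it from above down the middle of the neck's bore, never touching the jig or the collar with it, until the bead is level with the neck's mouth. Finish while still holding it there in the gripper, upright, centred and still; leave everything else in its place.

Things in the scene. Friction and masses are not known exactly. Their poses are not given: they have to be found in the camera images.
- jig: Fixed jig: dark steel block 100 x 100 mm, 50 mm high, an upright steel tube (the neck) in the middle of its top. Neck: 34 mm outside, rises 45 mm above the block (mouth 95 mm above the table); bore 26 mm, straight down through neck and block to the table (95 mm deep). Origin: centre of the block's underside, on the bore axis; z up. Place and yaw vary.
- jig_mouth (a point): Centre of the neck's open mouth, on the bore axis, 95 mm above the table.
- collar: Loose brass collar, about 0.35 kg: round sleeve 58 mm outside, 34 mm high in all, with a flange 68 mm across and 6 mm thick at its lower end; bore 42 mm right through (4 mm free all round on the neck). Lies flange down on the table to the left. Grip it across the 58 mm sleeve, above the flange. Origin: centre of its underside; z up.
- rack: Fixed wooden rack 210 x 70 mm, 60 mm high, long side along its own x, to the right. Three holes, 12 mm wide and 50 mm deep, along its x at -65, 0 and +65 mm from the middle, each with one brass pin standing loosely in it, leaning a few degrees at most. Origin: centre of its underside.
- stem: The stem to use, loose, about 0.24 kg: brass rod 10 mm thick, 175 mm long, in any one of the rack's holes, foot 10 mm above the table. Its last 12 mm taper to a blunt point; a bead (14 mm wide, 6 mm high) sits with its middle 60 mm above the point; the top is a round barrel grip, 22 mm wide, 130 to 175 mm above the point. Origin: the point; z up the rod.
- stem_bead (a point): Middle of the bead on the stem's axis, 60 mm above the point.
- stem_grip (a point): Middle of the stem's barrel grip, 152.5 mm above the point.
- ferrule: Bystander: plain brass ring 38 mm outside, 26 mm bore, 22 mm high, on the table near the collar; too small for the neck. Origin: centre of its underside.
- mushroom_pin: Bystander in the rack: brass pin 10 mm thick, 140 mm long, with a flat round head 30 mm across and 10 mm thick; no bead. Origin: its lower end.
- square_pin: Bystander in the rack: brass pin 10 mm thick, 155 mm long, with a square head 20 x 20 x 30 mm; no bead. Origin: its lower end.
- bowl: Bystander: brass bowl 170 mm across, 50 mm high, at the far left. Origin: centre of its underside.
- mug: Bystander: white mug 80 mm across, 90 mm high, at the left. Origin: centre of its underside.
- tin: Bystander: closed metal tin 52 mm across, 70 mm high, near the robot. Origin: centre of its underside.
- hammer: Bystander: hammer about 260 mm long lying beyond the jig. Origin: on the table under the middle of its length.
- mallet: Bystander: wooden mallet about 240 mm long, head 60 mm across, lying beyond the rack. Origin: on the table near its middle.
Things that resemble listed ones, but are neither listed nor needed, are in the scene too. What is shaped like the collar but blue or turquoise is not meant.

How it is judged:
By the outcome, as a careful person would: the job done as asked, in the order asked, and still so for the second after the job is handed in, while the arm keeps its last pose, push and grip.
It also fails if it takes over 62 s, if anything falls off the work surface, if the arm or the gripper's body presses on something with over 40 N, if the wrist force passes 120 N, or if a joint passes its speed limit or range.

## Robot

A 7-joint arm with a two-finger parallel gripper is mounted at the origin on the work surface. World frame = base frame: x ahead of the robot, y to its left, z up, the work surface at z = 0. Lengths are in m, angles in rad, forces in N, time in s.
With the tool pointing down it reaches from about 0.425 to 0.95 m from the base axis. Payload 4.7 kg.
Tool frame: the origin (TCP) lies on the centre line of the jaws, within the pads' length; the fingertips stand 17 mm ahead of it and the grasp point (between the pads) lies 2 mm behind it; z points along the fingers, y is the direction in which the jaws open and shut (so a half turn about z gives the same grasp; the last joint's range is limited). The gripper opens to 85 mm and grips with 20 to 120 N. Pads are 22 mm wide; open, the fingers measure 114 mm over their backs; the gripper's body (76 mm by 85 mm) begins 54 mm behind the grasp point. The pads swing forward as they close: fully open they stand 13 mm farther back than shut.
Start: joints at [-1.293, 0.469, -0.049, 1.532, 0.024, 1.141, -0.082], TCP at [0.204, 0.644, 0.212] pointing down, gripper open.
Joint ranges: [-2.59, 2.59], [-0.33, 1.99], [-1.39, 1.29], [0.1, 2.45], [-1.04, 4.18], [0.21, 1.99], [-2.66, 2.66]. Speed limits (rad/s): [2.57, 2.57, 3.14, 3.14, 3.14, 3.14, 3.14].

## Interface

Orientations are given as a unit quaternion [w, x, y, z].
In Python, from rig import read_state, grab_frame, camera_model, sign_off gives the robot as it stands. The module is installed in compiled form; this text tells all that it offers.
- The arm moves only by the tool send_rows, never from a script. Its argument "series" is a list of rows, each a list of 6 numbers: the shift along the tool's x, y, z in mm, then the turn, a rotation vector about the tool's x, y, z in rad. In form: [[dx, dy, dz, ax, ay, az], ...]. A call has 1 to 10 rows; each row shifts and turns the commanded pose from where the row before left it, along the tool's axes as they then stand; what a row does not reach is not made up. A row lasts 1/8 s, in which the tool goes at most 62.5 mm and 10.7 degrees, less where a joint would pass 70% of its speed; a pose out of reach is approached as far as the arm can. A call with a gripper value outside its range is refused whole. "fingers" is the closure in counts, from 0 (fully open) to 255 (shut), set as the call begins (left out, the last holds). The fingers move at their own pace and stop on an object; the grip force is fixed at half the most. Time passes only in rows, so rows that do not move let the fingers close. It gives the time, the measured TCP pose, the force and the opening at its end, in the units of the state.
- read_state(): the state, without advancing time (a new reading comes with each control period).
- grab_frame(name): name is "scene" or "top"; returns the picture (480x640x3 uint8, red, green, blue); there is no depth.
- camera_model(name): a dict with "fx", "fy", "cx", "cy" (pixels), "distortion" ([k1, k2, p1, p2, k3] as OpenCV has them; the pictures are not rectified), "rvec" (rotation vector, rad) and "tvec" (3), from world to camera coordinates, as OpenCV has them. Camera axes: x right, y down, z forward; pixel columns grow to the right and rows downward; lengths in m; the calibration is good to about 2 mm. A picture is of the moment at which its call begins. camera_model takes no time and is no camera call.
- sign_off(): hands the job in, once; it reports no verdict.
The state is a dict: "clock": time; "joints": joint angles; "dq": joint speeds; "joint_efforts": joint torques, N m; "tcp_pos": TCP position; "orientation": TCP orientation; "wrist_force": force on the tool from outside, world axes, zero at the start; "wrist_torque": the same for the moment, N m; "width": opening from 0.0 (shut) to 1.0 (fully open).
Only numpy, scipy, OpenCV 4.12 (cv2) and the standard library are available. Lean on these libraries where they do the work, as an engineer would, in place of code of your own. Each camera call takes 0.05 s, during which the arm holds its last target. There are 200 camera calls.

## Working session

There is one attempt and no reset: what is moved stays moved. The work goes in short steps, Python scripts to look and compute and a tool call to move; the robot and the scene stay as the last step left them, time stands still between calls to the robot, and variables do not carry over. Pictures are saved under pics/ and viewed, about 8 in all and at most 12, crops included, and the job is handed in when it is done.

Besides the shell and the picture viewer there is one more tool, called after "Request:" as name(argument=value, ...), one argument or row to a line, values as JSON. send_rows: Moves the arm, as the interface text tells. Its arguments: {"type":"object","properties":{"series":{"type":"array"},"fingers":{"type":"number"}},"required":["series"]}

```bash
mkdir -p pics; python3 - <<'E'
from rig import *
import cv2,numpy as np
s=read_state();print(s)
for n in("scene","top"):
    m=camera_model(n);print(n,m)
    R=cv2.Rodrigues(np.array(m["rvec"]))[0];print("campos",-R.T@np.array(m["tvec"]).ravel())
    cv2.imwrite(f"pics/{n}0.png",grab_frame(n)[:,:,::-1])
E
```

```text
{'clock': 0.0, 'joints': array([-1.2929025 ,  0.469446  , -0.04858709,  1.53371271,  0.02410004,
        1.14099153, -0.08227266]), 'dq': array([-1.08742158e-03, -2.22140892e-03,  9.65553247e-04, -5.71324569e-05,
        4.21234595e-04, -3.21232231e-04, -1.06865532e-03]), 'joint_efforts': array([ 1.77134245e-05, -5.10308897e+01, -4.63460467e-02, -2.37712473e+01,
        1.07362444e-02,  7.67858641e-03, -2.40272591e-06]), 'tcp_pos': array([0.20365816, 0.64288184, 0.2106504 ]), 'orientation': array([-1.12705839e-04,  1.52770069e-01,  9.88261268e-01, -9.79514207e-04]), 'wrist_force': array([-0.14791157, -0.19386228,  0.22038312]), 'wrist_torque': array([ 0.01397231, -0.01143607, -0.05551245]), 'width': 0.9962187513536336}
scene {'fx': 592.6991902587675, 'fy': 592.6991902587675, 'cx': 315.35860199403555, 'cy': 239.22619673812005, 'distortion': array([0.03854203, 0.        , 0.        , 0.        , 0.        ]), 'rvec': array([ 1.6129742 ,  2.13850662, -0.69588798]), 'tvec': array([ 0.10611731, -0.34295626,  1.67971515])}
campos [1.24547678 0.24655748 1.15685775]
top {'fx': 549.9735641238731, 'fy': 549.9735641238731, 'cx': 314.58074581275207, 'cy': 239.19911643882685, 'distortion': array([-0.06943903,  0.        ,  0.        ,  0.        ,  0.        ]), 'rvec': array([ 2.19282672, -2.1624146 ,  0.09756146]), 'tvec': array([0.05305078, 0.56441159, 1.41251959])}
campos [0.43807361 0.06305056 1.45626322]
```

View pics/scene0.png

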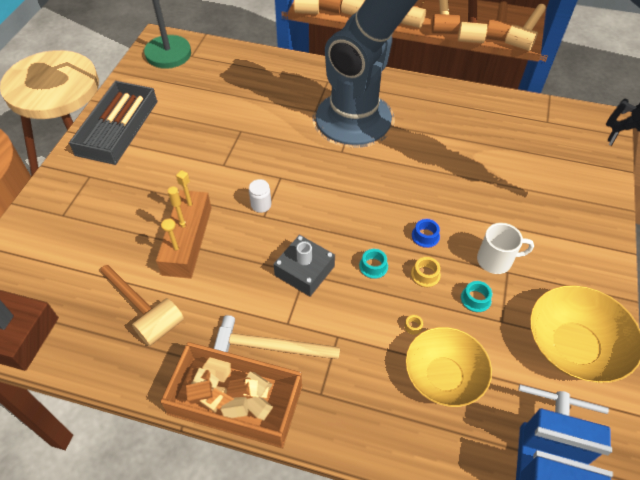

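View pics/top0.png

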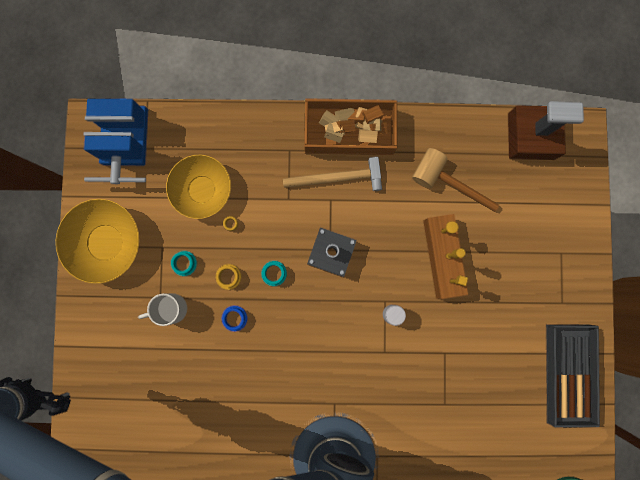

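The scene view shows the yellow collar at about (427,271), the jig neck at (304,247) and the pin heads at (183,178), (173,192) and (168,228). In the top view they are at (228,277), (332,251) and (452,228), (460,254), (460,281). I'll enlarge these areas.

```bash
cat > h.py <<'E'
import cv2,numpy as np
from rig import *
def P(n):
    m=camera_model(n);K=np.array([[m["fx"],0,m["cx"]],[0,m["fy"],m["cy"]],[0,0,1]])
    R=cv2.Rodrigues(np.array(m["rvec"]))[0];t=np.array(m["tvec"]).reshape(3,1)
    return K,np.array(m["distortion"]),R,t
def proj(n,X):
    K,d,R,t=P(n);return cv2.projectPoints(np.array(X,float).reshape(-1,3),cv2.Rodrigues(R)[0],t,K,d)[0].reshape(-1,2)
def und(n,uv):
    K,d,R,t=P(n);return cv2.undistortPoints(np.array(uv,float).reshape(-1,1,2),K,d).reshape(-1,2)
def tri(us,ut):
    Ms=[np.hstack(P(n)[2:]) for n in("scene","top")]
    X=cv2.triangulatePoints(*Ms,und("scene",us).T,und("top",ut).T);X=(X[:3]/X[3]).T
    return X, np.linalg.norm(proj("scene",X)-np.reshape(us,(-1,2)),axis=1)
def onz(n,uv,z):
    K,d,R,t=P(n);q=und(n,uv);r=np.c_[q,np.ones(len(q))]@R;c=(-R.T@t).ravel()
    return c+r*((z-c[2])/r[:,2])[:,None]
def crop(img,x0,y0,w,h,k):
    return cv2.resize(img[y0:y0+h,x0:x0+w],None,fx=k,fy=k,interpolation=cv2.INTER_CUBIC)
E
python3 - <<'E'
from h import *
s=cv2.imread("pics/scene0.png");t=cv2.imread("pics/top0.png")
A=np.hstack([crop(s,150,160,80,120,5),crop(t,415,205,80,120,5)])
cv2.imwrite("pics/rack.png",A)
B=np.vstack([np.hstack([crop(s,265,225,80,60,5),crop(s,390,235,80,60,5)]),np.hstack([crop(t,295,220,80,60,5),crop(t,200,245,80,60,5)])])
cv2.imwrite("pics/jc.png",B)
E
```

```text
(no output)
```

View pics/rack.png

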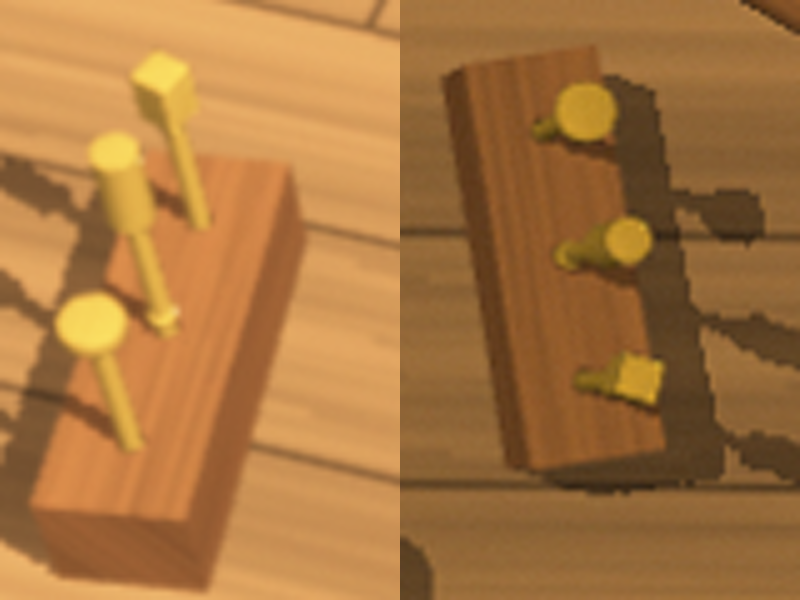

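View pics/jc.png

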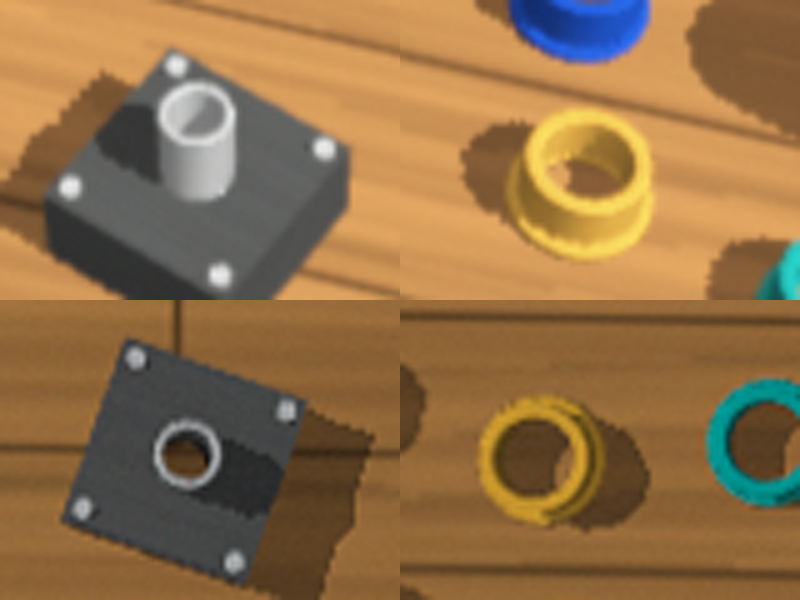

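The rack crop shows the barrel-headed stem in the middle hole, with its bead just above the rack. The jig and collar crop shows the neck mouth and the collar's rims clearly. Next I triangulate.

```bash
python3 - <<'E'
from h import *
S=lambda x,y,x0,y0:[x0+(x+.5)/5-.5,y0+(y+.5)/5-.5]
us=[S(115,152,150,160),S(164,322,150,160),S(198,115,265,225),S(188,160,390,235)]
ut=[S(229,242,415,205),S(168,255,415,205),S(187,153,295,220),S(134,156,200,245)]
names=["stemtop z.185","bead z.070","mouth z.095","collartop z.034"]
X,e=tri(us,ut)
for n,x,r in zip(names,X,e):print(n,x.round(4),r.round(2))
zs=[.185,.07,.095,.034]
for i in range(4):print(names[i],onz("scene",[us[i]],zs[i]).round(4),onz("top",[ut[i]],zs[i]).round(4))
# jig block corners top view & rack top corners
c=onz("top",[S(*p,295,220) for p in[(125,38),(305,103),(245,284),(62,220)]],.05);print(c.round(3),c.mean(0).round(4))
r=onz("top",[S(*p,415,205) for p in[(66,68),(195,46),(265,447),(142,470)]],.06);print(r.round(3),r.mean(0).round(4))
r=onz("top",[S(*p,415,205) for p in[(143,130),(165,258),(183,380)]],.06);print("holes",r.round(4))
o=onz("top",[(395.0,314),(230,223),(273,273),(183,263),(234,319)],.035);print("tin ferr teal teal blue",o.round(3))
E
```

```text
stemtop z.185 [ 0.5225 -0.2803  0.1824] 0.41
bead z.070 [ 0.5234 -0.2809  0.0628] 0.33
mouth z.095 [0.5309 0.0168 0.0939] 0.31
collartop z.034 [0.4647 0.2866 0.0343] 0.39
stemtop z.185 [[ 0.5246 -0.2798  0.185 ]] [[ 0.5221 -0.2788  0.185 ]]
bead z.070 [[ 0.5282 -0.2782  0.07  ]] [[ 0.5227 -0.2784  0.07  ]]
mouth z.095 [[0.5318 0.0163 0.095 ]] [[0.5307 0.0174 0.095 ]]
collartop z.034 [[0.4648 0.2858 0.034 ]] [[0.4646 0.2876 0.034 ]]
[[ 0.593  0.048  0.05 ]
 [ 0.56  -0.044  0.05 ]
 [ 0.467 -0.014  0.05 ]
 [ 0.498  0.079  0.05 ]] [0.5296 0.0173 0.05  ]
[[ 0.619 -0.229  0.06 ]
 [ 0.631 -0.296  0.06 ]
 [ 0.426 -0.33   0.06 ]
 [ 0.414 -0.267  0.06 ]] [ 0.5224 -0.2804  0.06  ]
holes [[ 0.5873 -0.2684  0.06  ]
 [ 0.5217 -0.2793  0.06  ]
 [ 0.4596 -0.2882  0.06  ]]
tin ferr teal teal blue [[ 0.373 -0.149  0.035]
 [ 0.602  0.282  0.035]
 [ 0.474  0.167  0.035]
 [ 0.496  0.401  0.035]
 [ 0.354  0.265  0.035]]
```

Triangulated against the nominal heights:
- **Neck mouth:** (0.531, 0.017), z 0.094, expected 0.095.
- **Collar:** (0.465, 0.287), z 0.034, expected 0.034.
- **Stem top:** (0.522, -0.280), z 0.182, expected 0.185.

All agree, so I plan the approach to the collar.

```bash
cat > plan.py <<'E'
import sys,numpy as np
from scipy.spatial.transform import Rotation as Ro
from rig import read_state
# usage: plan.py x y z yawdeg(of tool y)
x,y,z,w=map(float,sys.argv[1:5]);s=read_state()
q=s["orientation"];R=Ro.from_quat([q[1],q[2],q[3],q[0]])
a=np.radians(w);Y=np.array([np.cos(a),np.sin(a),0]);Z=np.array([0,0,-1.])
D=Ro.from_matrix(np.c_[np.cross(Y,Z),Y,Z])
yc=R.as_matrix()[:,1];print("t",round(s["clock"],2),"tcp",s["tcp_pos"].round(4),"yaw",np.degrees(np.arctan2(yc[1],yc[0])).round(2),"w",round(s["width"],3),"F",s["wrist_force"].round(1),"j7",s["joints"][6].round(2))
print("turn first (tool rotvec):",(R.inv()*D).as_rotvec().round(4))
print("then shift mm:",(D.inv().apply(np.array([x,y,z])-s["tcp_pos"])*1e3).round(1))
E
python3 plan.py .4647 .287 .16 31.7
```

```text
t 0.1 tcp [0.2037 0.6429 0.2108] yaw 72.42 w 1.001 F [ 0.5 -0.3 -0.4] j7 -0.08
turn first (tool rotvec): [-1.600e-03  7.000e-04  7.107e-01]
then shift mm: [-440.    35.    50.8]
```

Request:
send_rows(
  series=[
    [0, 0, 0, 0, 0, 0.178],
    [0, 0, 0, 0, 0, 0.178],
    [0, 0, 0, 0, 0, 0.178],
    [0, 0, 0, 0, 0, 0.177],
    [-55, 4.4, 0, 0, 0, 0],
    [-55, 4.4, 0, 0, 0, 0],
    [-55, 4.4, 0, 0, 0, 0],
    [-55, 4.4, 0, 0, 0, 0],
    [-55, 4.4, 0, 0, 0, 0],
  ],
  fingers=0,
)

```text
clock: 1.23
tcp_pos: [0.3677, 0.4193, 0.2114]
orientation: [-0.0, 0.487, 0.873, -0.0]
wrist_force: [0.3, 0.7, 0.2]
width: 1.001
```

Request:
send_rows(
  series=[
    [-55, 4.4, 10, 0, 0, 0],
    [-55, 4.4, 20, 0, 0, 0],
    [-55, 4.4, 20, 0, 0, 0],
    [0, 0, 0, 0, 0, 0],
    [0, 0, 0, 0, 0, 0],
  ],
)

```text
clock: 1.85
tcp_pos: [0.4645, 0.2879, 0.1615]
orientation: [-0.0, 0.487, 0.873, -0.0]
wrist_force: [0.1, 1.0, -0.0]
width: 1.004
```

```bash
python3 plan.py .4647 .287 .022 31.7
python3 - <<'E'
from h import *
a=grab_frame("scene")[:,:,::-1];cv2.imwrite("pics/scene1.png",a)
t=grab_frame("top")[:,:,::-1];cv2.imwrite("pics/top1.png",t)
E
```

```text
t 1.85 tcp [0.4645 0.2879 0.1615] yaw 31.68 w 1.004 F [ 0.1  1.  -0. ] j7 0.02
turn first (tool rotvec): [-0.0006 -0.0006 -0.0004]
then shift mm: [ -0.9  -0.3 139.5]
```

Request:
send_rows(
  series=[
    [-0.9, -0.3, 30, 0, 0, 0],
    [0, 0, 30, 0, 0, 0],
    [0, 0, 30, 0, 0, 0],
    [0, 0, 20, 0, 0, 0],
    [0, 0, 12, 0, 0, 0],
    [0, 0, 9, 0, 0, 0],
    [0, 0, 8, 0, 0, 0],
    [0, 0, 0, 0, 0, 0],
  ],
)

```text
clock: 2.95
tcp_pos: [0.465, 0.2867, 0.0225]
orientation: [-0.0, 0.487, 0.873, -0.0]
wrist_force: [0.1, -0.2, 1.1]
width: 1.002
```

Request:
send_rows(
  series=[
    [0, 0, 0, 0, 0, 0],
    [0, 0, 0, 0, 0, 0],
    [0, 0, 0, 0, 0, 0],
    [0, 0, 0, 0, 0, 0],
    [0, 0, 0, 0, 0, 0],
    [0, 0, 0, 0, 0, 0],
    [0, 0, 0, 0, 0, 0],
    [0, 0, 0, 0, 0, 0],
  ],
  fingers=255,
)

```text
clock: 3.95
tcp_pos: [0.4651, 0.2867, 0.0227]
orientation: [-0.0, 0.487, 0.873, -0.0]
wrist_force: [-0.1, 0.5, 0.4]
width: -0.002
```

```bash
python3 plan.py .531 .017 .14 -20
python3 - <<'E'
from h import *
t=grab_frame("top")[:,:,::-1];s=grab_frame("scene")[:,:,::-1]
cv2.imwrite("pics/grip1.png",np.hstack([crop(s,380,200,100,120,4),crop(t,180,220,100,120,4)]))
E
```

```text
t 3.95 tcp [0.4651 0.2867 0.0227] yaw 31.68 w -0.002 F [-0.1  0.5  0.4] j7 0.08
turn first (tool rotvec): [-1.00e-04 -0.00e+00  9.02e-01]
then shift mm: [-230.9  154.2 -117.3]
```

View pics/grip1.png

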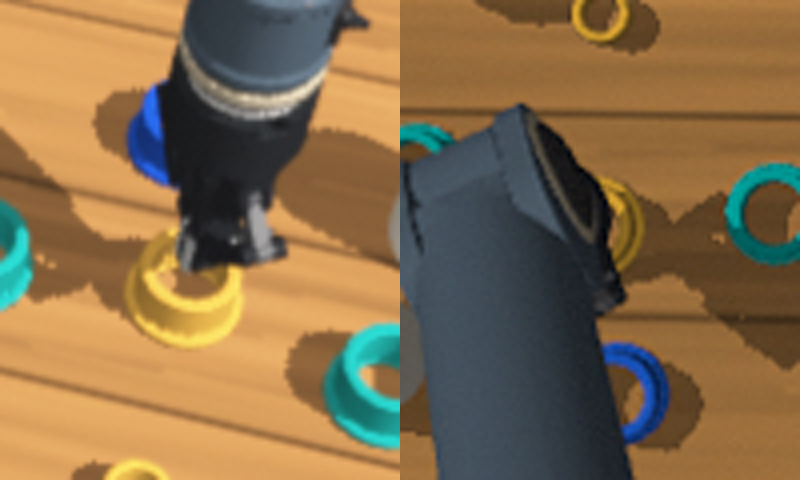

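The gripper shut on nothing. The scene crop shows its tips at about (438,265), with the collar undisturbed at (427,271). I compare this with where the reported TCP projects.

```bash
python3 - <<'E'
from h import *
p=read_state()["tcp_pos"];print(p,read_state()["joints"].round(3))
for z in(0.005,.0227,.06,.1,.14):print(z,proj("scene",[p[0],p[1],z]),proj("top",[p[0],p[1],z]))
for n in("scene1","grip1"):pass
a=cv2.imread("pics/scene1.png");t=grab_frame("scene")[:,:,::-1]
cv2.imwrite("pics/cmp.png",np.hstack([crop(a,360,130,130,190,3),crop(t,360,130,130,190,3)]))
E
```

```text
[0.46508607 0.28667382 0.02270117] [-0.788  0.508  0.205  2.011 -0.167  0.638  0.079]
0.005 [[425.64437319 273.74278951]] [[228.46788094 275.85574546]]
0.0227 [[426.8072588 269.5377732]] [[227.42791838 275.71304323]]
0.06 [[429.34195859 260.37848831]] [[225.1506043  275.40046606]]
0.1 [[432.19474553 250.07998134]] [[222.5702224 275.0461458]]
0.14 [[435.19780928 239.25061521]] [[219.83416058 274.67028027]]
```

View pics/cmp.png

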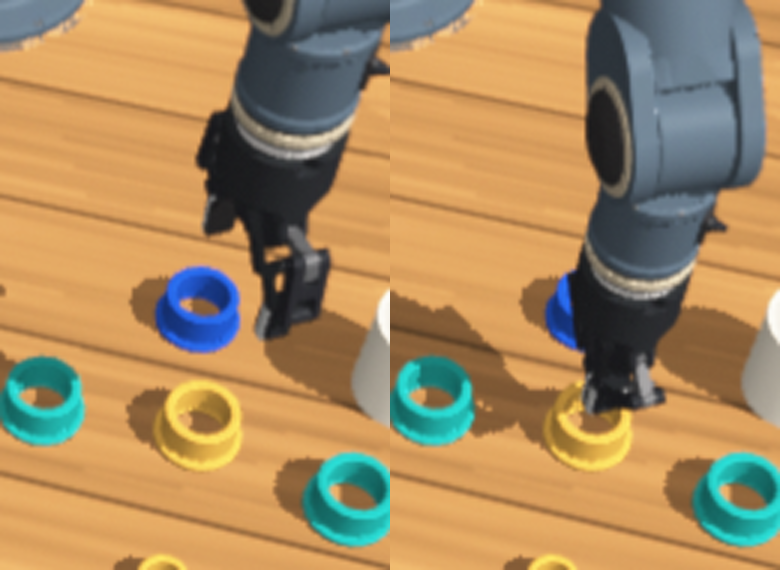

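The fingers are shut and the tips seem to be above the collar, so the reported TCP does not match what the cameras show. I check the base and the start pose in the stored pictures.

```bash
python3 - <<'E'
from h import *
print("base",proj("scene",[0,0,0]),proj("top",[0,0,0]),"z.03",proj("scene",[0,0,.03]),proj("top",[0,0,.03]))
for p in([.204,.644,.211],[.4645,.2879,.1615]):
  for dz in(-.017,0,.1):
    q=np.array(p)+[0,0,dz];print(p,dz,proj("scene",q),proj("top",q))
# table point consistency between views: hole/bolt, collar base etc. small pts: ferrule, tin
X,e=tri([(414.5,323),(260,186)],[(230.5,223.5),(395,315)]);print(X.round(3),e)
s=cv2.imread("pics/scene0.png");t=cv2.imread("pics/top0.png");t1=cv2.imread("pics/top1.png")
cv2.imwrite("pics/g0.png",np.hstack([crop(s,570,80,70,100,4),crop(t,0,340,90,100,4) ,crop(t1,180,230,40,100,4)*0])[:, :640])
cv2.imwrite("pics/g1.png",np.vstack([np.hstack([crop(s,580,80,60,70,4),crop(t,0,350,100,70,4)]),crop(t1,140,220,160,80,4)]))
E
```

```text
base [[352.86875691 117.99863831]] [[335.00537754 456.49846005]] z.03 [[353.42060225 109.86448886]] [[335.47060322 460.07956728]]
[0.204, 0.644, 0.211] -0.017 [[622.95602743 167.77993628]] [[ 58.61214491 385.24867615]]
[0.204, 0.644, 0.211] 0 [[626.32487939 162.34942985]] [[ 55.21811016 386.54138908]]
[0.204, 0.644, 0.211] 0.1 [[647.80487025 127.80619743]] [[ 33.31675303 394.87408659]]
[0.4645, 0.2879, 0.1615] -0.017 [[436.16947676 237.91044166]] [[218.9972971  274.86456344]]
[0.4645, 0.2879, 0.1615] 0 [[437.50908818 233.10827419]] [[217.76875103 274.69975143]]
[0.4645, 0.2879, 0.1615] 0.1 [[446.05161022 202.54031046]] [[209.84039449 273.63530318]]
[[ 0.603  0.284  0.014]
 [ 0.372 -0.143  0.073]] [0.22183612 0.06303591]
```

View pics/g1.png

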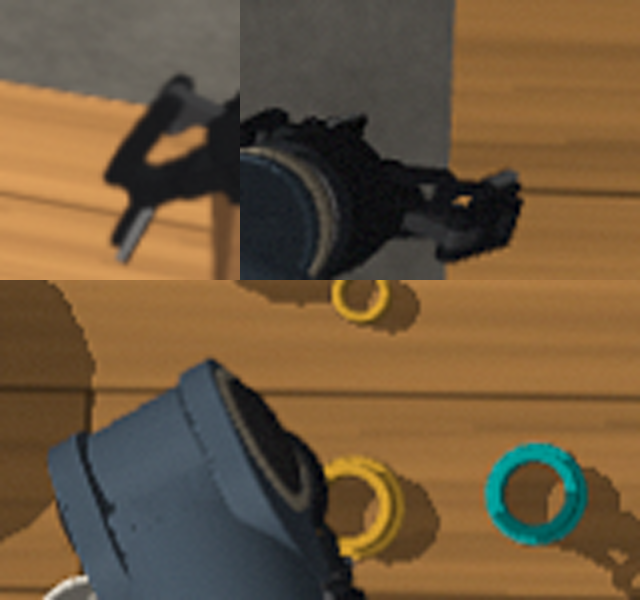

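```bash
python3 - <<'E'
from h import *
X,e=tri([(432.7,266),(432.7,264)],[(232,293),(234,294)]);print(X.round(3),e.round(1), read_state()["wrist_torque"])
E
```

```text
[[ 0.419  0.291 -0.028]
 [ 0.416  0.287 -0.025]] [4.1 5.1] [0.00205754 0.03577338 0.02940313]
```

Request:
send_rows(
  series=[
    [0, 0, -30, 0, 0, 0],
    [0, 0, -40, 0, 0, 0],
    [0, 0, -40, 0, 0, 0],
    [0, -40, -20, 0, 0, 0],
    [0, -40, 0, 0, 0, 0],
    [0, 0, 0, 0, 0, 0],
  ],
)

```text
clock: 4.85
tcp_pos: [0.3947, 0.2431, 0.1527]
orientation: [-0.001, 0.487, 0.873, -0.0]
wrist_force: [0.9, 0.5, -0.2]
width: -0.002
```

```bash
python3 - <<'E'
from h import *
print(read_state()["tcp_pos"],read_state()["orientation"])
p=read_state()["tcp_pos"]
a=[];
for n in("scene","top"):
    f=grab_frame(n)[:,:,::-1].copy();cv2.imwrite(f"pics/{n}2.png",f)
    u,v=proj(n,p-[0,0,.017])[0];print(n,u,v)
    x0,y0=int(u)-50,int(v)-75
    x0=max(0,x0);print(x0,y0);a.append(crop(f,x0,y0,100,150,4))
cv2.imwrite("pics/g2.png",np.hstack(a))
E
```

```text
[0.3946933  0.2430901  0.15274809] [-7.48544776e-04  4.87212445e-01  8.73283046e-01 -4.41304644e-04]
scene 420.3206899465374 211.14161903237758
370 136
top 237.52027835820317 304.46793368075373
187 229
```

View pics/g2.png

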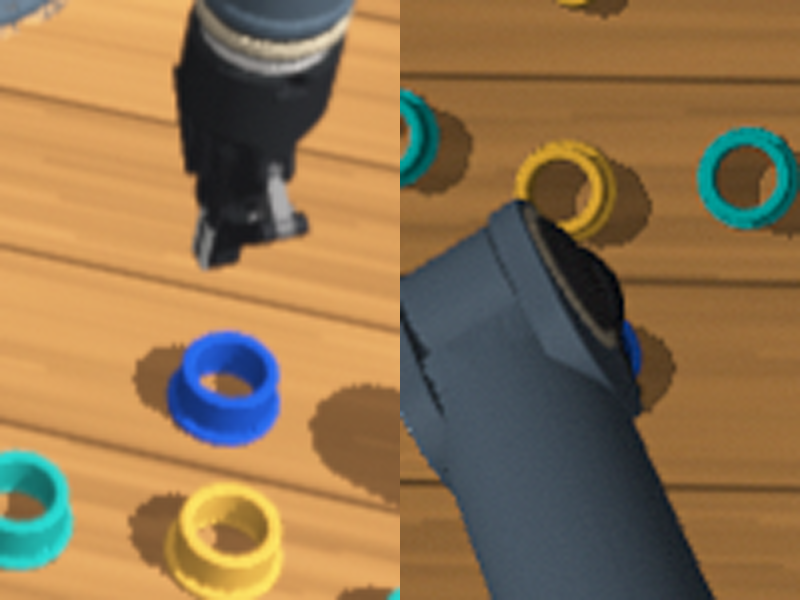

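```bash
python3 - <<'E'
from h import *
def f(p,yaw,z):
    y=np.array([np.cos(np.radians(yaw)),np.sin(np.radians(yaw)),0]);p=np.array(p)
    for k in(-.05,0,.05):
        q=p+k*y;q[2]=z;print(k,q.round(3),proj("scene",q).round(1),proj("top",q).round(1))
f([.204,.643,0],72.4,.207)
f([.4645,.288,0],31.7,.157)
f([.3947,.243,0],31.7,.136)
X,e=tri([(611,145)],[(68,397)]);print(X,e)
# view of start (large) + open pose scene1 for detail, 6x
s=cv2.imread("pics/scene1.png");t=cv2.imread("pics/top0.png");s2=cv2.imread("pics/scene2.png")
cv2.imwrite("pics/g3.png",np.hstack([crop(s,415,150,60,90,6),crop(t,0,360,80,90,5)[:540] if 0 else cv2.resize(crop(t,0,365,80,60,5),(400,540)) if 0 else np.vstack([crop(t,0,365,80,60,5),np.zeros((240,400,3),np.uint8)])]))
E
```

```text
-0.05 [0.189 0.595 0.207] [[601.7 154.4]] [[ 76.6 393.6]]
0 [0.204 0.643 0.207] [[625.  163.5]] [[ 56.5 386.2]]
0.05 [0.219 0.691 0.207] [[649. 173.]] [[ 36.5 378.9]]
-0.05 [0.422 0.262 0.157] [[428.1 216.3]] [[228.7 293. ]]
0 [0.464 0.288 0.157] [[437.2 234.4]] [[218.1 274.7]]
0.05 [0.507 0.314 0.157] [[446.7 253.3]] [[207.5 256.6]]
-0.05 [0.352 0.217 0.136] [[412.  194.4]] [[248.1 322.6]]
0 [0.395 0.243 0.136] [[420.3 211.1]] [[237.5 304.5]]
0.05 [0.437 0.269 0.136] [[428.9 228.5]] [[227.  286.5]]
[[0.18649699 0.60312202 0.23523018]] [0.20681639]
```

View pics/g3.png

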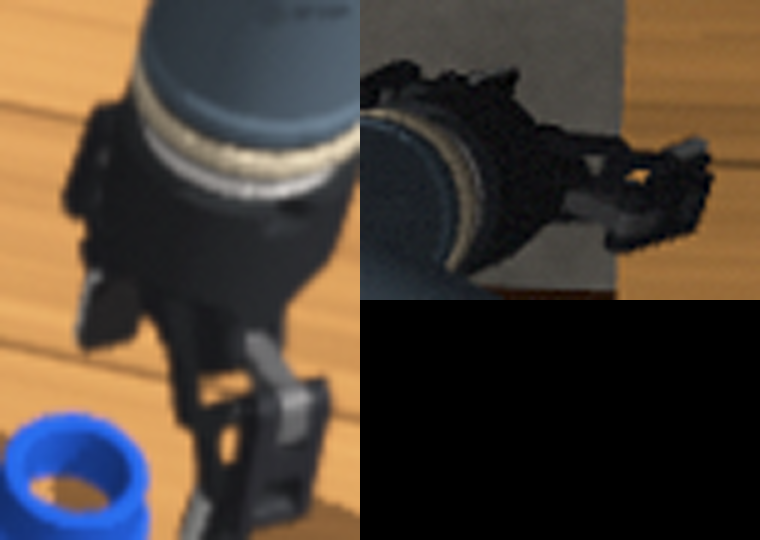

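The offset is purely vertical. In every view the fingertips stand about 30 mm higher than the reported TCP implies, with x and y right. That also explains why the gripper shut just above the 34 mm collar. I'll treat real z as reported z + 0.030 and use relative lifts where I can.

```bash
python3 plan.py .4647 .287 -.006 31.7
```

```text
t 4.95 tcp [0.3974 0.245  0.1531] yaw 31.69 w -0.0 F [-1.1  0.8  0.7] j7 -0.02
turn first (tool rotvec): [ 0.0015 -0.0004 -0.0001]
then shift mm: [  0.3  79.3 159.1]
```

Request:
send_rows(
  series=[
    [0, 40, 0, 0, 0, 0],
    [0, 40, 0, 0, 0, 0],
    [0, 0, 0, 0, 0, 0],
    [0, 0, 40, 0, 0, 0],
    [0, 0, 40, 0, 0, 0],
    [0, 0, 30, 0, 0, 0],
    [0, 0, 10, 0, 0, 0],
    [0, 0, 0, 0, 0, 0],
    [0, 0, 0, 0, 0, 0],
  ],
  fingers=0,
)

```text
clock: 6.08
tcp_pos: [0.466, 0.2872, 0.0339]
orientation: [0.0, 0.487, 0.873, 0.001]
wrist_force: [-0.3, -0.4, 1.2]
width: 0.999
```

```bash
python3 plan.py .4647 .287 -.006 31.7
```

```text
t 6.08 tcp [0.466  0.2872 0.0339] yaw 31.68 w 0.999 F [-0.3 -0.4  1.2] j7 0.08
turn first (tool rotvec): [ 0.0024 -0.0003 -0.0003]
then shift mm: [ 0.5 -1.2 39.9]
```

Request:
send_rows(
  series=[
    [0.5, -1.2, 12, 0, 0, 0],
    [0, 0, 10, 0, 0, 0],
    [0, 0, 8, 0, 0, 0],
    [0, 0, 5, 0, 0, 0],
    [0, 0, 5, 0, 0, 0],
    [0, 0, 0, 0, 0, 0],
    [0, 0, 0, 0, 0, 0],
  ],
)

```text
clock: 6.95
tcp_pos: [0.464, 0.2865, -0.0072]
orientation: [0.0, 0.487, 0.873, 0.0]
wrist_force: [-0.2, -0.3, 0.2]
width: 0.997
```

Request:
send_rows(
  series=[
    [0, 0, 0, 0, 0, 0],
    [0, 0, 0, 0, 0, 0],
    [0, 0, 0, 0, 0, 0],
    [0, 0, 0, 0, 0, 0],
    [0, 0, 0, 0, 0, 0],
    [0, 0, 0, 0, 0, 0],
    [0, 0, 0, 0, 0, 0],
  ],
  fingers=255,
)

```text
clock: 7.82
tcp_pos: [0.4642, 0.2868, -0.0066]
orientation: [0.0, 0.487, 0.873, 0.001]
wrist_force: [-0.7, -1.1, 5.1]
width: 0.652
```

```bash
python3 plan.py .531 .017 .100 -20
```

```text
t 7.83 tcp [ 0.4642  0.2868 -0.0066] yaw 31.69 w 0.652 F [-0.7 -1.1  5.1] j7 0.1
turn first (tool rotvec): [ 8.000e-04 -7.000e-04  9.021e-01]
then shift mm: [-230.6  155.  -106.6]
```

Gripped: the width of 0.65 corresponds to about 55-58 mm. Lifting.

Request:
send_rows(
  series=[
    [0, 0, -10, 0, 0, 0],
    [0, 0, -25, 0, 0, 0],
    [0, 0, -30, 0, 0, 0],
    [0, 0, -30, 0, 0, 0],
    [0, 0, -20, 0, 0, 0],
    [0, 0, -5, 0, 0, 0],
    [0, 0, 0, 0, 0, 0.15],
    [0, 0, 0, 0, 0, 0.15],
    [0, 0, 0, 0, 0, 0.15],
    [0, 0, 0, 0, 0, 0.15],
  ],
)

```text
clock: 9.07
tcp_pos: [0.4629, 0.2859, 0.1116]
orientation: [-0.0, 0.725, 0.689, -0.001]
wrist_force: [0.3, -1.1, -3.3]
width: 0.645
```

Request:
send_rows(
  series=[
    [0, 0, 0, 0, 0, 0.15],
    [0, 0, 0, 0, 0, 0.152],
    [-23, 15.5, 0, 0, 0, 0],
    [-46, 31, 0, 0, 0, 0],
    [-46, 31, 0, 0, 0, 0],
    [-46, 31, 0, 0, 0, 0],
    [-40, 27, 0, 0, 0, 0],
    [-22, 14.5, 0, 0, 0, 0],
    [-7.6, 5, 0, 0, 0, 0],
    [0, 0, 0, 0, 0, 0],
  ],
)

```text
clock: 10.32
tcp_pos: [0.5301, 0.0171, 0.1121]
orientation: [-0.0, 0.819, 0.574, -0.0]
wrist_force: [-0.8, 0.6, -3.0]
width: 0.644
```

```bash
python3 plan.py .531 .017 .0434 -20; python3 - <<'E'
from h import *
print(proj("scene",[.531,.017,.095]),proj("top",[.531,.017,.095]),proj("scene",[.531,.017,.154]),proj("top",[.531,.017,.154]))
a=[]
for n,x0,y0 in(("scene",255,185),("top",285,200)):
    f=grab_frame(n)[:,:,::-1].copy();cv2.imwrite(f"pics/{n}3.png",f);a.append(crop(f,x0,y0,100,100,4))
cv2.imwrite("pics/over.png",np.hstack(a))
E
```

```text
t 10.32 tcp [0.5301 0.0171 0.1121] yaw -20.01 w 0.644 F [-0.8  0.6 -3. ] j7 -0.21
turn first (tool rotvec): [-0.0014  0.0002 -0.0001]
then shift mm: [ 0.2  0.9 68.7]
[[304.59587429 247.38713421]] [[332.18045728 250.06578469]] [[304.16881153 231.27377484]] [[333.03986544 248.38467403]]
```

View pics/over.png

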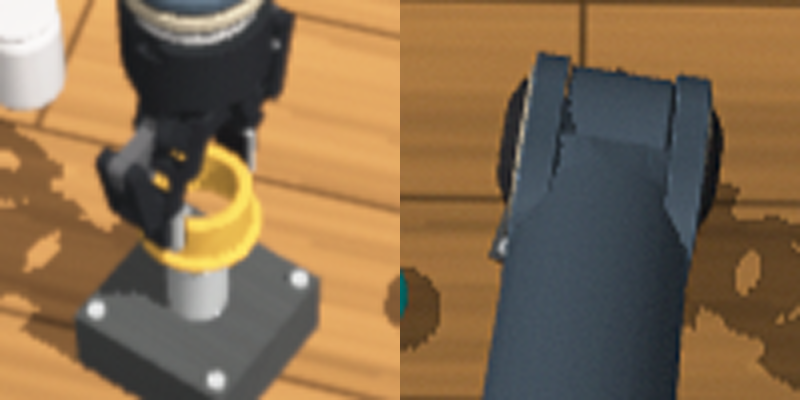

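The collar is held level above the neck, with its lower rim at about crop (205,268) and the neck below it. I check the lateral fit numerically with a silhouette fit against the jig mouth, both from the scene camera.

```bash
cat > fit.py <<'E'
from h import *
from scipy.optimize import minimize
def mask(f,x0,y0,w,h):
    hsv=cv2.cvtColor(f,cv2.COLOR_BGR2HSV);m=cv2.inRange(hsv,(20,150,110),(32,255,255))
    o=np.zeros_like(m);o[y0:y0+h,x0:x0+w]=m[y0:y0+h,x0:x0+w];return o
th=np.linspace(0,2*np.pi,90)
def ring(x,y,z,r):return np.c_[x+r*np.cos(th),y+r*np.sin(th),0*th+z]
def hull(n,x,y,z):
    p=np.vstack([proj(n,ring(x,y,z+a,r)) for a,r in((0,.034),(.006,.034),(.034,.029))]);return cv2.convexHull(p.astype(np.float32))
def fit(n,f,box,z,x,y,sel):
    m=mask(f,*box);c=max(cv2.findContours(m,cv2.RETR_EXTERNAL,cv2.CHAIN_APPROX_NONE)[0],key=cv2.contourArea).reshape(-1,2).astype(float)
    c0=proj(n,[x,y,z])[0];a=np.degrees(np.arctan2(*(c-c0).T[::-1]));c=c[(a>sel[0])&(a<sel[1])]
    def cost(v):
        h=hull(n,v[0],v[1],z);d=np.array([cv2.pointPolygonTest(h,tuple(map(float,q)),True) for q in c]);d=d-.5;return np.minimum(abs(d),2).sum()
    r=minimize(cost,[x,y],method="Nelder-Mead",options=dict(initial_simplex=[[x,y],[x+.004,y],[x,y+.004]]))
    return r.x.round(4),round(r.fun/len(c),2),len(c)
E
python3 - <<'E'
from fit import *
print(fit("scene",cv2.imread("pics/scene0.png"),(395,245,65,50),0,.4647,.287,(-181,181)))
print(fit("scene",cv2.imread("pics/scene0.png"),(395,245,65,50),0,.4647,.287,(-30,110)))
print(fit("top",cv2.imread("pics/top0.png"),(210,260,40,40),0,.4647,.287,(-181,181)))
for z in(.116,.1187,.121):print(z,fit("scene",cv2.imread("pics/scene3.png"),(285,215,45,45),z,.5301,.0171,(-30,110)))
E
```

```text
(array([0.4632, 0.2861]), np.float64(1.05), 105)
(array([0.4628, 0.2854]), np.float64(0.85), 43)
(array([0.4633, 0.2881]), np.float64(0.5), 69)
0.116 (array([0.5235, 0.0139]), np.float64(0.7), 35)
0.1187 (array([0.5255, 0.0145]), np.float64(0.82), 40)
0.121 (array([0.5271, 0.0146]), np.float64(0.93), 46)
```

```bash
python3 - <<'E'
from fit import *
f=cv2.imread("pics/scene3.png");h=cv2.cvtColor(f,cv2.COLOR_BGR2HSV)
print([tuple(map(int,h[v,308])) for v in range(242,256)])
print([tuple(map(int,h[240,u])) for u in range(310,326)])
print([tuple(map(int,h[245,u])) for u in range(286,300)])
g=cv2.imread("pics/scene0.png");h=cv2.cvtColor(g,cv2.COLOR_BGR2HSV)
print([tuple(map(int,h[v,427])) for v in range(280,292)]);print([tuple(map(int,h[v,427])) for v in range(252,262)])
m=mask(f,285,215,45,45)[215:260,285:330]
hh=hull("scene",.5301,.0171,.1187).reshape(-1,2)
o=np.zeros((480,640),np.uint8);cv2.fillPoly(o,[hh.round().astype(np.int32)],1);o=o[215:260,285:330]
for r in range(0,45):print("".join(" o#X"[(2*(m[r,c]>0))+o[r,c]] for c in range(45)))
E
```

```text
[(21, 168, 232), (20, 170, 229), (21, 169, 230), (21, 169, 230), (20, 168, 229), (20, 170, 228), (21, 169, 232), (22, 163, 244), (25, 153, 251), (24, 149, 249), (20, 105, 231), (21, 13, 201), (75, 3, 200), (0, 0, 200)]
[(24, 156, 250), (24, 157, 249), (23, 158, 247), (22, 164, 239), (21, 167, 235), (21, 169, 233), (21, 169, 232), (21, 169, 234), (23, 160, 247), (24, 152, 250), (19, 155, 235), (16, 148, 215), (15, 146, 212), (16, 147, 214), (16, 148, 215), (15, 145, 216)]
[(15, 150, 126), (14, 146, 126), (15, 141, 119), (16, 121, 99), (18, 131, 103), (18, 160, 129), (18, 154, 106), (17, 114, 67), (12, 34, 37), (120, 15, 34), (114, 26, 49), (105, 7, 71), (20, 6, 130), (23, 6, 167)]
[(19, 175, 205), (20, 173, 206), (19, 174, 208), (20, 172, 218), (22, 166, 238), (23, 161, 246), (21, 164, 236), (17, 158, 204), (16, 148, 214), (15, 148, 215), (16, 148, 215), (16, 147, 211)]
[(15, 149, 199), (15, 152, 170), (15, 151, 147), (15, 152, 181), (18, 157, 223), (23, 161, 244), (23, 160, 246), (21, 166, 238), (20, 174, 208), (19, 174, 199)]
                                             
           
[... 1060 characters left out ...]
oooooooooXXXXXXXXXXXXXo         
    oooooooooooooXXXXXXXXXXXXXXXXXXo         
    oooooooooooooXXXXXXXXXXXXXXXXXXo         
    oooooooooooooXXXXXXXXXXXXXXXXXXo         
    ooooooooooooooXXXXXXXXXXXXXXXXXo         
    oooooooooooooooXXXXXXXXXXXXXXXoo         
    oooooooooooooooooXXXXXXXXXXXXXo          
     oooooooooooooooXXXXXXXXXXXXooo          
      oooooooooooooXXXXXXXXXXXXooo           
      oooooXoooooXXXXXXXXXXXXXXooo           
       ooooXXXXXXXXXXXXXXXXXXXooo            
        ooooXXXXXXXXXXXXXXoXXooo             
         oooooXXXXXXXoXoooooooo              
           oooooooXXooooooooo                
             oooooooooooooo                  
                 oooooo
```

```bash
sed -i 's/(20,150,110),(32,255,255)/(18,90,100),(32,255,255)/' fit.py; python3 - <<'E'
from fit import *
s0=cv2.imread("pics/scene0.png")
print(fit("scene",s0,(395,245,65,50),0,.4647,.287,(-181,181)),fit("scene",s0,(395,245,65,50),0,.4647,.287,(-30,110)))
print(fit("top",cv2.imread("pics/top0.png"),(210,260,40,40),0,.4647,.287,(-181,181)))
for z in(.116,.1187,.121):print(z,fit("scene",cv2.imread("pics/scene3.png"),(285,215,45,45),z,.5301,.0171,(-30,110)))
# neck mouth outer ellipse from scene0: bright grey
h=cv2.cvtColor(s0,cv2.COLOR_BGR2HSV);m=cv2.inRange(h,(0,0,115),(180,60,255));n,l,st,c=cv2.connectedComponentsWithStats(m[230:275,285:325]);i=1+st[1:,4].argmax();print(st[i],c[i]+[285,230])
p=proj("scene",np.vstack([ring(.5318,.0163,.095,.017),ring(.5318,.0163,.05,.017)]));print(p.min(0),p.max(0))
t0=cv2.imread("pics/top0.png");h=cv2.cvtColor(t0,cv2.COLOR_BGR2HSV);m=cv2.inRange(h,(0,0,115),(180,60,255));n,l,st,c=cv2.connectedComponentsWithStats(m[235:265,318:348]);i=1+st[1:,4].argmax();print(st[i],c[i]+[318,235])
p=proj("top",ring(.5307,.0174,.095,.017));print(p.min(0),p.max(0))
E
```

```text
(array([0.4631, 0.2862]), np.float64(0.24), 86) (array([0.4631, 0.2863]), np.float64(0.23), 32)
(array([0.4638, 0.2889]), np.float64(0.26), 72)
0.116 (array([0.5255, 0.0162]), np.float64(0.2), 30)
0.1187 (array([0.5274, 0.0167]), np.float64(0.2), 30)
0.121 (array([0.5289, 0.0171]), np.float64(0.46), 36)
[ 11   5  17  31 356] [304.09550562 251.21348315]
[296.4308394  241.31848605] [312.04311811 265.41290092]
[ 8  9 13 14 59] [332.08474576 250.11864407]
[325.16905745 243.35387866] [338.86808792 257.02779081]
```

With the relaxed mask the fits are good (about 0.2 px). The collar is roughly 2-3 mm short in x relative to the mouth. I correct by +2.2 mm in x and lower it until the collar just surrounds the mouth, watching the force.

Request:
send_rows(
  series=[
    [0.2, 2.3, 0, 0, 0, 0],
    [0, 0, 6, 0, 0, 0],
    [0, 0, 6, 0, 0, 0],
    [0, 0, 5, 0, 0, 0],
    [0, 0, 4, 0, 0, 0],
    [0, 0, 4, 0, 0, 0],
    [0, 0, 4, 0, 0, 0],
    [0, 0, 3, 0, 0, 0],
    [0, 0, 0, 0, 0, 0],
  ],
)

```text
clock: 11.55
tcp_pos: [0.5327, 0.0162, 0.0804]
orientation: [-0.0, 0.819, 0.574, -0.0]
wrist_force: [0.3, 0.5, -3.0]
width: 0.645
```

```bash
python3 plan.py .5323 .0165 .0434 -20
```

```text
t 11.55 tcp [0.5327 0.0162 0.0804] yaw -20.0 w 0.645 F [ 0.3  0.5 -3. ] j7 -0.17
turn first (tool rotvec): [-0.0004  0.0002  0.0001]
then shift mm: [ 0.2 -0.5 37. ]
```

Force is clean with the collar's underside already below the mouth. I continue down towards the block.

Request:
send_rows(
  series=[
    [0, 0, 6, 0, 0, 0],
    [0, 0, 6, 0, 0, 0],
    [0, 0, 6, 0, 0, 0],
    [0, 0, 6, 0, 0, 0],
    [0, 0, 5, 0, 0, 0],
    [0, 0, 3, 0, 0, 0],
    [0, 0, 2, 0, 0, 0],
    [0, 0, 0, 0, 0, 0],
    [0, 0, 0, 0, 0, 0],
  ],
)

```text
clock: 12.68
tcp_pos: [0.533, 0.0162, 0.0468]
orientation: [0.0, 0.819, 0.574, 0.0]
wrist_force: [-0.0, 0.2, -2.8]
width: 0.649
```

Request:
send_rows(
  series=[
    [0, 0, 1, 0, 0, 0],
    [0, 0, 1, 0, 0, 0],
    [0, 0, 0, 0, 0, 0],
    [0, 0, 0, 0, 0, 0],
  ],
)

```text
clock: 13.18
tcp_pos: [0.5328, 0.0162, 0.0447]
orientation: [-0.0, 0.819, 0.574, 0.0]
wrist_force: [0.6, -0.1, -3.0]
width: 0.645
```

Request:
send_rows(
  series=[
    [0, 0, 0.7, 0, 0, 0],
    [0, 0, 0, 0, 0, 0],
    [0, 0, 0.7, 0, 0, 0],
    [0, 0, 0, 0, 0, 0],
  ],
)

```text
clock: 13.68
tcp_pos: [0.5329, 0.0161, 0.0434]
orientation: [-0.0, 0.819, 0.574, 0.0]
wrist_force: [-1.3, 0.0, -0.5]
width: 0.646
```

Request:
send_rows(
  series=[
    [0, 0, 0.7, 0, 0, 0],
    [0, 0, 0, 0, 0, 0],
    [0, 0, 0, 0, 0, 0],
  ],
)

```text
clock: 14.05
tcp_pos: [0.5329, 0.0162, 0.0434]
orientation: [-0.0, 0.819, 0.574, 0.0]
wrist_force: [-1.7, 0.7, 6.7]
width: 0.644
```

Contact came exactly at the expected height, z 0.0434 (50 mm above the grip height), with a force change of about +10 N. Releasing and rising.

Request:
send_rows(
  series=[
    [0, 0, 0, 0, 0, 0],
    [0, 0, 0, 0, 0, 0],
    [0, 0, 0, 0, 0, 0],
    [0, 0, 0, 0, 0, 0],
    [0, 0, 0, 0, 0, 0],
    [0, 0, 0, 0, 0, 0],
  ],
  fingers=0,
)

```text
clock: 14.8
tcp_pos: [0.5328, 0.0162, 0.0426]
orientation: [-0.0, 0.819, 0.574, 0.0]
wrist_force: [-1.0, -0.8, 0.2]
width: 1.002
```

Request:
send_rows(
  series=[
    [0, 0, -10, 0, 0, 0],
    [0, 0, -25, 0, 0, 0],
    [0, 0, -40, 0, 0, 0],
    [0, 0, -50, 0, 0, 0],
    [0, 0, -30, 0, 0, 0],
    [0, 0, 0, 0, 0, 0],
    [0, 0, 0, 0, 0, 0],
  ],
)

```text
clock: 15.68
tcp_pos: [0.5322, 0.0163, 0.1971]
orientation: [-0.0, 0.819, 0.574, -0.0]
wrist_force: [-0.4, -1.4, -0.5]
width: 0.997
```

```bash
python3 plan.py .5230 -.280 .1305 -81.2;python3 - <<'E'
from h import *
for n in("scene","top"):
    f=grab_frame(n)[:,:,::-1].copy();cv2.imwrite(f"pics/{n}4.png",f)
from fit import *
f=cv2.imread("pics/scene4.png")
for z in(.05,.053):print(fit("scene",f,(280,230,50,50),z,.531,.0165,(-30,150)),fit("scene",f,(280,230,50,50),z,.531,.0165,(-181,181)))
E
```

```text
t 15.68 tcp [0.5322 0.0163 0.1971] yaw -19.99 w 0.997 F [-0.4 -1.4 -0.5] j7 -0.28
turn first (tool rotvec): [-9.0000e-04  7.0000e-04  1.0683e+00]
then shift mm: [-54.4 291.4  66.6]
(array([0.5315, 0.0158]), np.float64(0.2), 38) (array([0.5314, 0.0151]), np.float64(0.28), 89)
(array([0.5333, 0.0163]), np.float64(0.2), 40) (array([0.5332, 0.0158]), np.float64(0.26), 89)
```

The collar is seated: the fit at z 0.050 is clean, at (0.5315, 0.0155) in scene-camera terms. Now turning and moving over the stem.

Request:
send_rows(
  series=[
    [0, 0, 0, 0, 0, 0.178],
    [0, 0, 0, 0, 0, 0.178],
    [0, 0, 0, 0, 0, 0.178],
    [0, 0, 0, 0, 0, 0.178],
    [0, 0, 0, 0, 0, 0.178],
    [0, 0, 0, 0, 0, 0.178],
    [-8, 45, 0, 0, 0, 0],
    [-9, 50, 0, 0, 0, 0],
    [-9, 50, 0, 0, 0, 0],
    [-9, 50, 0, 0, 0, 0],
  ],
)

```text
clock: 17.02
tcp_pos: [0.5274, -0.1831, 0.1964]
orientation: [-0.0, 0.997, 0.077, -0.001]
wrist_force: [-0.2, 0.1, -0.1]
width: 0.998
```

Request:
send_rows(
  series=[
    [-9, 50, 0, 0, 0, 0],
    [-6, 30, 0, 0, 0, 0],
    [-3, 16.6, 0, 0, 0, 0],
    [0, 0, 0, 0, 0, 0],
    [0, 0, 0, 0, 0, 0],
  ],
)

```text
clock: 17.65
tcp_pos: [0.5256, -0.2782, 0.197]
orientation: [-0.001, 0.997, 0.078, -0.0]
wrist_force: [0.5, 0.2, 0.1]
width: 0.997
```

```bash
python3 plan.py .5243 -.280 .1305 -81.2;python3 - <<'E'
from h import *
f=grab_frame("scene")[:,:,::-1].copy();cv2.imwrite(f"pics/scene5.png",f)
g=grab_frame("top")[:,:,::-1].copy();cv2.imwrite(f"pics/top5.png",g)
cv2.imwrite("pics/stemover.png",np.hstack([crop(f,140,130,100,150,4),crop(g,410,190,100,150,4)]))
E
```

```text
t 17.65 tcp [ 0.5256 -0.2782  0.197 ] yaw -81.06 w 0.997 F [0.5 0.2 0.1] j7 -0.65
turn first (tool rotvec): [-0.0016  0.0005  0.0024]
then shift mm: [-1.5  1.5 66.5]
```

View pics/stemover.png

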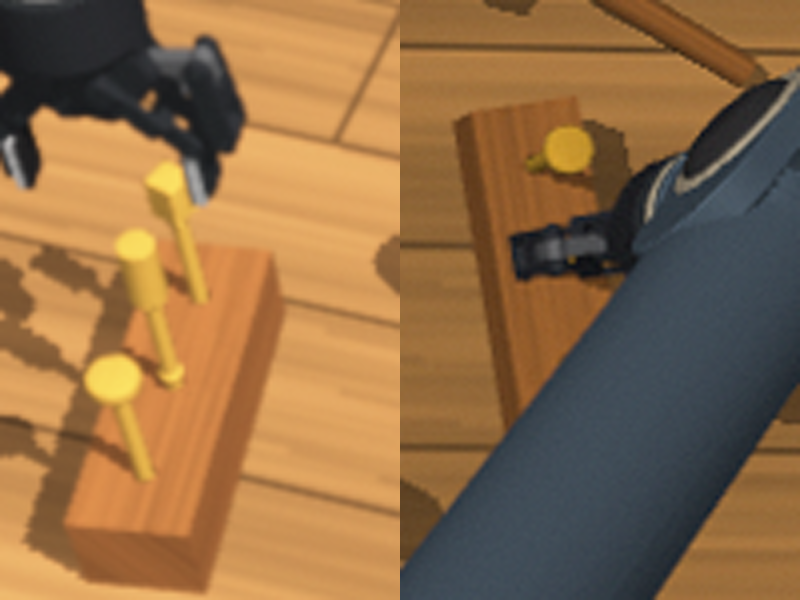

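The scene crop shows both fingers straddling the stem line, with tips at about (20,180) and (200,200) and the barrel top at (138,240). I check this against projections.

```bash
python3 - <<'E'
from h import *
Y=np.array([.153,-.988,0])
for z in(.205,.213,.223,.1565,.1465):
  for k in(-.05,0,.05):
    print(z,k,((proj("scene",np.array([.5256,-.2782,z])+k*Y)[0]-[140,130])*4).round(0),end=" ")
  print()
print([((proj("scene",[.5246,-.2798,z])[0]-[140,130])*4).round() for z in(.07,.14,.185)])
E
```

```text
0.205 -0.05 [217. 226.] 0.205 0 [125. 217.] 0.205 0.05 [ 33. 208.] 
0.213 -0.05 [215. 216.] 0.213 0 [122. 207.] 0.213 0.05 [ 30. 198.] 
0.223 -0.05 [212. 204.] 0.223 0 [118. 195.] 0.223 0.05 [ 25. 186.] 
0.1565 -0.05 [232. 285.] 0.1565 0 [143. 276.] 0.1565 0.05 [ 53. 267.] 
0.1465 -0.05 [235. 297.] 0.1465 0 [146. 288.] 0.1465 0.05 [ 57. 279.] 
[array([170., 371.]), array([146., 293.]), array([130., 240.])]
```

The tips match the expected projection with the +30 mm offset. Descending on the barrel and gripping.

Request:
send_rows(
  series=[
    [-0.8, 1.2, 10, 0, 0, 0.002],
    [0, 0, 15, 0, 0, 0],
    [0, 0, 15, 0, 0, 0],
    [0, 0, 12, 0, 0, 0],
    [0, 0, 8, 0, 0, 0],
    [0, 0, 6, 0, 0, 0],
    [0, 0, 0, 0, 0, 0],
    [0, 0, 0, 0, 0, 0],
  ],
)

```text
clock: 18.75
tcp_pos: [0.5248, -0.2817, 0.1319]
orientation: [0.0, 0.997, 0.076, 0.0]
wrist_force: [-0.1, 0.7, -0.2]
width: 1.0
```

Request:
send_rows(
  series=[
    [0, 0, 0, 0, 0, 0],
    [0, 0, 0, 0, 0, 0],
    [0, 0, 0, 0, 0, 0],
    [0, 0, 0, 0, 0, 0],
    [0, 0, 0, 0, 0, 0],
    [0, 0, 0, 0, 0, 0],
    [0, 0, 0, 0, 0, 0],
    [0, 0, 0, 0, 0, 0],
    [0, 0, 0, 0, 0, 0],
  ],
  fingers=255,
)

```text
clock: 19.88
tcp_pos: [0.5247, -0.2815, 0.1317]
orientation: [0.0, 0.997, 0.076, 0.0]
wrist_force: [-0.2, -0.3, 2.3]
width: 0.245
```

```bash
python3 plan.py .5243 -.280 .1305 -81.2
```

```text
t 19.88 tcp [ 0.5247 -0.2815  0.1317] yaw -81.3 w 0.245 F [-0.2 -0.3  2.3] j7 -0.59
turn first (tool rotvec): [ 0.0001 -0.0003 -0.0018]
then shift mm: [-0.1 -1.5  1.2]
```

Gripped (width 0.245, about 21-22 mm). Drawing the stem straight up.

Request:
send_rows(
  series=[
    [0, 0, -5, 0, 0, 0],
    [0, 0, -10, 0, 0, 0],
    [0, 0, -12, 0, 0, 0],
    [0, 0, -14, 0, 0, 0],
    [0, 0, -16, 0, 0, 0],
    [0, 0, -18, 0, 0, 0],
    [0, 0, -20, 0, 0, 0],
    [0, 0, -15, 0, 0, 0],
    [0, 0, -10, 0, 0, 0],
    [0, 0, 0, 0, 0, 0],
  ],
)

```text
clock: 21.12
tcp_pos: [0.5248, -0.2816, 0.2522]
orientation: [0.0, 0.997, 0.076, 0.001]
wrist_force: [0.3, 0.7, -2.6]
width: 0.237
```

```bash
python3 plan.py .5325 .0165 .2517 -81.2;python3 - <<'E'
from h import *
f=grab_frame("scene")[:,:,::-1].copy();cv2.imwrite(f"pics/scene6.png",f)
h=cv2.cvtColor(f,cv2.COLOR_BGR2HSV);m=cv2.inRange(h,(18,90,100),(32,255,255))
b=m[120:215,130:215]
for r in range(0,95,2):print(r+120,"".join(" #"[b[r,c]>0] for c in range(85)))
E
```

```text
t 21.12 tcp [ 0.5248 -0.2816  0.2522] yaw -81.3 w 0.237 F [ 0.3  0.7 -2.6] j7 -0.69
turn first (tool rotvec): [ 0.0004 -0.0011 -0.0017]
then shift mm: [  53.2 -293.4    0.5]Traceback (most recent call last):
  File "<stdin>", line 5, in <module>
  File "<stdin>", line 5, in <genexpr>
TypeError: string indices must be integers, not 'numpy.bool'
```

The stem is out: the load is 2.6 N, as expected for 0.24 kg. Carrying it over the jig with the tip about 35 mm above the mouth.

Request:
send_rows(
  series=[
    [4, -22, 0, 0, 0, 0],
    [8, -44, 0, 0, 0, 0],
    [8, -44, 0, 0, 0, 0],
    [8, -44, 0, 0, 0, 0],
    [8, -44, 0, 0, 0, 0],
    [8, -44, 0, 0, 0, 0],
    [5, -28, 0, 0, 0, 0],
    [3, -16, 0, 0, 0, 0],
    [1.2, -7.4, 0, 0, 0, 0],
    [0, 0, 0, 0, 0, 0],
  ],
)

```text
clock: 22.42
tcp_pos: [0.5327, 0.0159, 0.2514]
orientation: [0.0, 0.997, 0.075, -0.0]
wrist_force: [-1.0, -1.1, -1.8]
width: 0.237
```

Request:
send_rows(
  series=[
    [0, 0, 0, 0, 0, -0.173],
    [0, 0, 0, 0, 0, -0.173],
    [0, 0, 0, 0, 0, -0.173],
    [0, 0, 0, 0, 0, -0.173],
    [0, 0, 0, 0, 0, -0.173],
    [0, 0, 0, 0, 0, -0.173],
    [0, 0, 0, 0, 0, -0.173],
    [0, 0, 0, 0, 0, -0.173],
    [0, 0, 0, 0, 0, -0.173],
    [0, 0, 0, 0, 0, -0.173],
  ],
)

```text
clock: 23.68
tcp_pos: [0.5327, 0.0146, 0.2516]
orientation: [0.0, 0.588, 0.809, -0.0]
wrist_force: [-0.2, 1.0, -2.6]
width: 0.245
```

```bash
python3 plan.py .5325 .0165 .1567 18;python3 - <<'E'
from h import *
f=grab_frame("scene")[:,:,::-1].copy();cv2.imwrite(f"pics/scene7.png",f)
p=read_state()["tcp_pos"];z0=p[2]-.1317+.010
for n,dz in(("tip",0),("bead",.06),("barrelbot",.13),("top",.175)):print(n,proj("scene",[p[0]-.0013,p[1]-.0006,z0+dz]).round(1))
h=cv2.cvtColor(f,cv2.COLOR_BGR2HSV);m=cv2.inRange(h,(18,90,100),(35,255,255))
b=m[165:270,280:335]
for r in range(0,105,1):print(r+165,"".join(".#"[int(b[r,c]>0)] for c in range(55)))
E
```

```text
t 23.68 tcp [0.5327 0.0146 0.2516] yaw 17.97 w 0.245 F [-0.2  1.  -2.6] j7 0.33
turn first (tool rotvec): [-0.0002  0.0006 -0.0006]
then shift mm: [ 1.9  0.4 94.9]
tip [[303.  237.8]]
bead [[302.5 220.7]]
barrelbot [[301.8 198.9]]
top [[301.4 183.7]]
165 .......................................................
166 .......................................................
167 .......................................................
168 .......................................................
169 .......................................................
170 .......................................................
171 .......................................................
172 .......................................................
173 .......................................................
174 .......................................................
175 .......................................................
176 .......................................................
177 .......................................................
178 .......................................................
179 .....
[... 4750 characters left out ...]
#######.....#############...............
259 .........###############################...............
260 .........###############################...............
261 ..........##############################...............
262 ..........#############################................
263 ..........#############################................
264 ...........###########################.................
265 ...........###########################.................
266 ............#########################..................
267 .............#######################...................
268 ..............#####################....................
269 ...............###################.....................
```

The stem hangs straight in the scene view: tip at about (303.6,238.5), bead at (303.4,221), shank at u=303.1. I fit the neck mouth in the same camera and compare.

```bash
python3 - <<'E'
from fit import *
def neck(n,fn,x,y,sel):
    f=cv2.imread(fn);h=cv2.cvtColor(f,cv2.COLOR_BGR2HSV);m=cv2.inRange(h,(0,0,110),(180,70,255))
    c0=proj(n,[x,y,.095])[0];u,v=c0.astype(int);o=np.zeros_like(m);o[v-12:v+22,u-14:u+15]=m[v-12:v+22,u-14:u+15]
    c=max(cv2.findContours(o,cv2.RETR_EXTERNAL,cv2.CHAIN_APPROX_NONE)[0],key=cv2.contourArea).reshape(-1,2).astype(float)
    a=np.degrees(np.arctan2(*(c-c0).T[::-1]));c=c[(a>sel[0])&(a<sel[1])]
    def cost(w):
        p=np.vstack([proj(n,ring(w[0],w[1],z,.017)) for z in(.095,.05)]).astype(np.float32);H=cv2.convexHull(p)
        return np.minimum(abs(np.array([cv2.pointPolygonTest(H,tuple(map(float,q)),True) for q in c])-.5),2).sum()
    r=minimize(cost,[x,y],method="Nelder-Mead",options=dict(initial_simplex=[[x,y],[x+.003,y],[x,y+.003]]));return r.x.round(4),round(r.fun/len(c),2),len(c)
print("scene",neck("scene","pics/scene0.png",.5318,.0163,(-170,20)),neck("scene","pics/scene0.png",.5318,.0163,(-181,60)))
print("top",neck("top","pics/top0.png",.5307,.0174,(-181,181)))
f=cv2.cvtColor(cv2.imread("pics/scene7.png"),cv2.COLOR_BGR2HSV)
m=cv2.inRange(f,(18,90,100),(35,255,255))
# subpixel axis: weighted by yellowness (saturation minus bg) per row band
z0=.2516-.1317+.010
for lab,r0,r1 in(("shank hi",203,217),("bead",219,224),("shank lo",225,235)):
    ys,xs=np.nonzero(m[r0:r1,295:312]);print(lab,(xs.mean()+295).round(2),(ys.mean()+r0).round(2))
for uv,z in(((303.4,221.2),z0+.06),((303.6,238.5),z0)):print(onz("scene",[uv],z).round(4))
for z in(z0+.09,z0+.06,z0+.03):print(z.__round__(3),proj("scene",[.5327-.0013,.0146-.0006,z]).round(2))
E
```

```text
scene (array([0.5275, 0.015 ]), np.float64(0.97), 39) (array([0.5275, 0.0151]), np.float64(0.88), 49)
top (array([0.5315, 0.0173]), np.float64(0.36), 37)
shank hi 303.03 209.51
bead 303.39 221.0
shank lo 303.44 229.39
[[0.5321 0.0163 0.1899]]
[[0.5327 0.0158 0.1299]]
0.22 [[302.17 211.59]]
0.19 [[302.44 220.69]]
0.16 [[302.7  229.43]]
```

```bash
python3 - <<'E'
from fit import *
for fn in("pics/scene0.png","pics/scene4.png"):
    f=cv2.imread(fn);h=cv2.cvtColor(f,cv2.COLOR_BGR2HSV);m=cv2.inRange(h,(0,0,105),(180,70,255))
    if "0" in fn:
        for r in range(236,268):print(r,"".join(".#"[int(m[r,c]>0)] for c in range(290,322)))
    # sub-pixel neck sides: half-level crossing of V in rows
    V=h[:,:,2].astype(float)
    for r in(248,250,252):print(r,V[r,292:318].astype(int).tolist())
p=proj("scene",ring(.531,.016,.095,.017));q=proj("scene",ring(.531,.016,.095,.013));print(p.min(0),p.max(0),q.min(0),q.max(0))
print(cv2.imread("pics/scene0.png")[236:262,304].max(1).tolist())
E
```

```text
236 ........#####...................
237 .......#######..................
238 ......#######..#................
239 ........#####...#...............
240 ........#####.##..#.............
241 ..........#########.#...........
242 ...#....#############.#.........
243 .#.....##############..##.......
244 .......###############...#......
245 ......################.....#....
246 ......#################......#..
247 ......#################........#
248 ......#################.........
249 ......#################.........
250 .......################.........
251 .......################.........
252 .......################.........
253 .......################.........
254 .......################.........
255 .......################.........
256 ........###############.........
257 ........###############.........
258 ........###############.........
259 ........###############.........
260 ........##############..........
261 ........##############..........
262 ........##############..........
263 .........############...........
264 ..........##########............
265 ............######.....
[... 409 characters left out ...]
96, 215, 216, 213, 194, 177, 110, 98, 97, 98, 99, 98]
248 [238, 234, 181, 153, 171, 221, 212, 201, 205, 201, 190, 167, 137, 130, 128, 127, 124, 146, 212, 226, 172, 215, 246, 247, 224, 125]
250 [244, 243, 184, 140, 141, 175, 216, 213, 203, 179, 141, 131, 130, 130, 130, 135, 155, 198, 224, 200, 152, 181, 246, 250, 245, 147]
252 [247, 249, 243, 159, 128, 117, 144, 194, 208, 201, 186, 183, 183, 187, 202, 221, 222, 220, 200, 187, 161, 201, 247, 250, 249, 218]
[296.40692618 241.00607807] [311.90804474 253.66423588] [298.23119425 242.47480258] [310.08457917 252.15430607]
[187, 140, 102, 98, 105, 161, 213, 181, 172, 170, 167, 155, 132, 125, 126, 136, 178, 211, 175, 170, 172, 172, 172, 175, 175, 175]
```

The sub-pixel mouth centre is (0.5314, 0.0153) and the stem is at (0.5322, 0.0162) in the same camera, so I shift about -1 mm in x and y. Then I lower it.

Request:
send_rows(
  series=[
    [-0.6, -1.3, 0, 0, 0, 0],
    [0, 0, 8, 0, 0, 0],
    [0, 0, 10, 0, 0, 0],
    [0, 0, 8, 0, 0, 0],
    [0, 0, 0, 0, 0, 0],
    [0, 0, 0, 0, 0, 0],
  ],
)

```text
clock: 24.48
tcp_pos: [0.5319, 0.0157, 0.2256]
orientation: [0.0, 0.589, 0.808, 0.0]
wrist_force: [-0.1, -0.1, -1.2]
width: 0.242
```

```bash
python3 plan.py .5317 .0136 .1567 18;python3 - <<'E'
from h import *
f=grab_frame("scene")[:,:,::-1].copy();cv2.imwrite(f"pics/scene8.png",f)
m=cv2.inRange(cv2.cvtColor(f,cv2.COLOR_BGR2HSV),(18,90,100),(35,255,255))
for r in range(222,252):print(r,"".join(".#"[int(m[r,c]>0)] for c in range(288,322)))
p=read_state()["tcp_pos"];z0=p[2]-.1217;print(proj("scene",[[.5314,.0153,z0],[.5314,.0153,z0+.06],[.5314,.0153,z0+.09]]).round(2))
for r0,r1 in((215,225),(225,229),(229,233)):
    ys,xs=np.nonzero(m[r0:r1,295:312]);print(r0,(xs.mean()+295).round(2),(ys.mean()+r0).round(2))
E
```

```text
t 24.48 tcp [0.5319 0.0157 0.2256] yaw 17.82 w 0.242 F [-0.1 -0.1 -1.2] j7 0.34
turn first (tool rotvec): [ 0.0002  0.     -0.0031]
then shift mm: [-2.  -0.8 68.9]
222 ..............#####...............
223 ..............#####...............
224 ..............#####...............
225 ..............#####...............
226 ..............#####...............
227 ..............######..............
228 .............#######..............
229 .............#######..............
230 ..............######..............
231 ..............#####...............
232 ...............####...............
233 ..............#####...............
234 ..............#####...............
235 ..............#####...............
236 ..............#####...............
237 ..............#####...............
238 ..............#####...............
239 ..............#####...............
240 ..............#######.............
241 ..........#############...........
242 ........####...####..####.........
243 .......####....###....####........
244 ......####......##.....####.......
245 .....####.......#......#####......
246 ....#####...............#####.....
247 ...#####................#####.....
248 ...#####................#####.....
249 ...#####................#####.....
250 ...#####................######....
251 ...######...............######....
[[303.73 244.94]
 [303.26 228.35]
 [303.01 219.56]]
215 304.0 219.5
225 304.13 226.65
229 304.23 230.27
```

The tip is still above the mouth and the stem reads about 0.8 px (2 mm) too far in +y, because the arm had been lagging. I correct that before entering, then lower in steps.

Request:
send_rows(
  series=[
    [-1, -0.4, 0, 0, 0, 0],
    [-1, -0.4, 0, 0, 0, 0],
    [0, 0, 0, 0, 0, 0],
    [0, 0, 0, 0, 0, 0],
  ],
)

```text
clock: 25.02
tcp_pos: [0.5316, 0.0135, 0.2257]
orientation: [0.0, 0.589, 0.808, 0.0]
wrist_force: [-0.8, 0.4, -2.6]
width: 0.239
```

```bash
cat > chk.py <<'E'
from h import *
f=grab_frame("scene")[:,:,::-1].copy();cv2.imwrite(f"pics/c{read_state()['clock']:.2f}.png",f)
m=cv2.inRange(cv2.cvtColor(f,cv2.COLOR_BGR2HSV),(18,90,100),(35,255,255))
p=read_state()["tcp_pos"];z0=p[2]-.1217;a=proj("scene",[[.5314,.0153,z0+d] for d in(.045,.06,.075,.09,.11)])
for u,v in a:
    r=int(round(v));ys,xs=np.nonzero(m[r-2:r+3,296:311]);print("want u",u.round(2),"v",v.round(2),"seen u",(xs.mean()+296).round(2) if len(xs) else None)
v=int(a[1][1]);w=[(r,int((m[r,296:311]>0).sum())) for r in range(v-6,v+8)];print("bead widths",w)
E
python3 chk.py; python3 plan.py .5317 .0136 .1567 18
```

```text
want u 303.38 v 232.68 seen u 303.17
want u 303.26 v 228.42 seen u 303.32
want u 303.14 v 224.06 seen u 303.0
want u 303.01 v 219.63 seen u 303.08
want u 302.84 v 213.57 seen u 303.0
bead widths [(222, 5), (223, 5), (224, 5), (225, 5), (226, 5), (227, 6), (228, 6), (229, 6), (230, 5), (231, 5), (232, 4), (233, 4), (234, 5), (235, 5)]
t 25.07 tcp [0.5316 0.0136 0.2256] yaw 17.82 w 0.242 F [-0.9 -0.  -1.6] j7 0.34
turn first (tool rotvec): [ 0.0001 -0.0001 -0.0031]
then shift mm: [-0.   0.1 68.9]
```

Now it lines up within 0.2 px. Lowering into the bore.

Request:
send_rows(
  series=[
    [0, 0, 6, 0, 0, 0],
    [0, 0, 8, 0, 0, 0],
    [0, 0, 8, 0, 0, 0],
    [0, 0, 8, 0, 0, 0],
    [0, 0, 8, 0, 0, 0],
    [0, 0, 8, 0, 0, 0],
    [0, 0, 7, 0, 0, 0],
    [0, 0, 5, 0, 0, 0],
    [0, 0, 3, 0, 0, 0],
    [0, 0, 0, 0, 0, 0],
  ],
)

```text
clock: 26.32
tcp_pos: [0.5315, 0.0135, 0.1645]
orientation: [-0.0, 0.589, 0.808, -0.0]
wrist_force: [0.2, -0.1, -2.6]
width: 0.24
```

```bash
python3 chk.py; python3 plan.py .5317 .0136 .1567 17.8
```

```text
want u 303.85 v 249.2 seen u 303.6
want u 303.74 v 245.25 seen u 302.47
want u 303.63 v 241.23 seen u 303.31
want u 303.51 v 237.13 seen u 304.0
want u 303.35 v 231.54 seen u 303.92
bead widths [(239, 5), (240, 8), (241, 13), (242, 13), (243, 9), (244, 8), (245, 7), (246, 7), (247, 5), (248, 5), (249, 5), (250, 5), (251, 5), (252, 1)]
t 26.38 tcp [0.5317 0.0135 0.1647] yaw 17.82 w 0.241 F [-0.7 -0.2 -1.8] j7 0.39
turn first (tool rotvec): [ 0.0002 -0.      0.0004]
then shift mm: [0.1 0.  8. ]
```

Request:
send_rows(
  series=[
    [0, 0, 3, 0, 0, 0],
    [0, 0, 3, 0, 0, 0],
    [0, 0, 2, 0, 0, 0],
    [0, 0, 0, 0, 0, 0],
    [0, 0, 0, 0, 0, 0],
    [0, 0, 0, 0, 0, 0],
  ],
)

```text
clock: 27.12
tcp_pos: [0.5316, 0.0135, 0.1567]
orientation: [0.0, 0.589, 0.808, 0.0]
wrist_force: [0.5, 0.0, -1.6]
width: 0.237
```

```bash
python3 chk.py; python3 plan.py .5317 .0136 .1567 17.8; python3 - <<'E'
from h import *
import glob
fs=sorted(glob.glob("pics/c*.png"));fs=[x for x in fs if x[6].isdigit()];print(fs[-1])
f=cv2.imread(fs[-1]);cv2.imwrite("pics/final.png",crop(f,270,185,75,80,7))
h=cv2.cvtColor(f,cv2.COLOR_BGR2HSV)
for r in(222,228,234,238):print(r,h[r,297:311,1].tolist())
for r in(244,246,247,248,250):print(r,h[r,294:314,1].tolist())
E
```

```text
want u 303.91 v 251.27 seen u 302.47
want u 303.8 v 247.36 seen u 303.17
want u 303.69 v 243.38 seen u 302.78
want u 303.57 v 239.32 seen u 304.11
want u 303.42 v 233.79 seen u 304.0
bead widths [(241, 13), (242, 11), (243, 8), (244, 7), (245, 6), (246, 7), (247, 6), (248, 6), (249, 5), (250, 5), (251, 5), (252, 1), (253, 1), (254, 1)]
t 27.18 tcp [0.5316 0.0135 0.1567] yaw 17.82 w 0.237 F [ 0.   0.3 -2.2] j7 0.39
turn first (tool rotvec): [ 0.0002 -0.0001  0.0003]
then shift mm: [ 0.   0.1 -0. ]
pics/c27.18.png
222 [27, 20, 17, 12, 7, 3, 7, 4, 11, 20, 7, 76, 131, 147]
228 [112, 23, 3, 17, 25, 30, 31, 36, 12, 4, 28, 99, 142, 148]
234 [145, 132, 118, 132, 148, 171, 173, 172, 166, 157, 144, 144, 144, 145]
238 [6, 3, 2, 2, 31, 143, 173, 171, 167, 148, 136, 139, 143, 146]
244 [149, 172, 168, 135, 68, 11, 3, 27, 147, 174, 170, 157, 97, 13, 4, 22, 63, 141, 157, 154]
246 [173, 167, 110, 13, 3, 2, 44, 133, 168, 173, 170, 165, 148, 54, 2, 2, 9, 49, 151, 159]
247 [174, 158, 67, 4, 3, 4, 57, 159, 173, 172, 170, 162, 149, 78, 8, 0, 1, 9, 128, 166]
248 [173, 151, 60, 3, 3, 4, 47, 141, 168, 170, 163, 156, 146, 72, 6, 2, 2, 8, 119, 173]
250 [173, 160, 87, 6, 1, 3, 4, 42, 155, 170, 171, 160, 101, 11, 2, 3, 1, 10, 128, 174]
```

View pics/final.png

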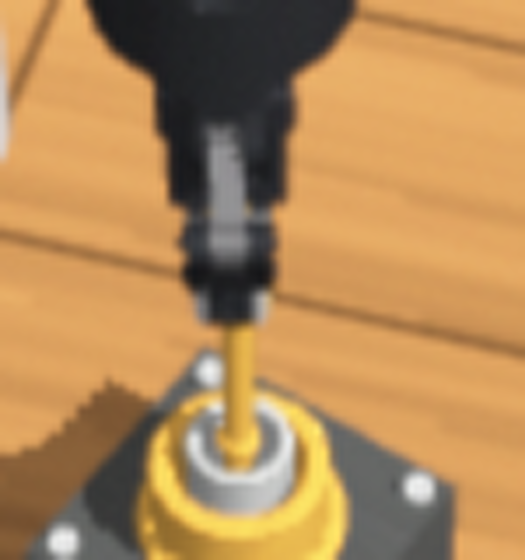

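The view shows the collar flat on the block around the neck and the stem's bead in the middle of the mouth. The bead centre is at (303.6,247.2); (303.8,247.4) was wanted. Handing in.

```bash
python3 -c "
from rig import *
s=read_state();print(s['clock'],abs(s['dq']).max(),s['wrist_force']);print(sign_off())"
```

```text
27.175 0.0015387566475476586 [ 0.04437894  0.28788003 -2.15125771]
the job is handed in; nothing more can be done
None
```

The collar is seated flat on the jig block around the neck. The stem is held in the gripper, upright and still in the bore, with its bead level with the mouth. I handed the job in at 27.2 s on the robot's clock.

**Collar:** It touched the block at exactly 50 mm above its pick-up height, with about 10 N of contact, and I released it there. The silhouette fit at 50 mm height was clean. The neck-to-collar gap was open all round in the last picture.

**Stem:** I lifted it from the middle hole and lowered it so that it ended 25 mm above its height in the rack, which puts the bead at 95 mm. The wrist showed only the stem's own weight each time I read it on the way down. In the last picture the bead was within about 0.2 px (0.5 mm) of the mouth centre, and the lean across the view was about 0.4°. The shank rows just above and below the bead agreed. At the end the joints were at rest.

**What disagreed:**
- The first grasp closed on nothing. The fingertips stand about 30 mm higher than the reported TCP and the text imply. I measured this from the pictures, worked with relative heights from then on, and the second grasp held.
- The two cameras differ by up to about 2.7 mm sideways, so final centring relied on the scene camera alone. The arm blocked the top camera there.
- One fit of the neck's outline failed because a bolt head merged with it. I replaced it with a sub-pixel edge measurement.
- A last mask check read the shank above the bead up to 0.6 px (about 1.4 mm) off to one side. I put that down to the yellow collar in the background of some rows, and did not resolve it further.

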